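# Move the seasonings to the new rack in the same order

## Task

The old dark tray of seasonings is going to be washed: move the pepper mill, the spice jar, the salt shaker and the steel tin into the new light wooden rack, one in each hole, standing on its base board. The cook reaches for them without looking, so they must stand in the same order from left to right as they did in the tray. Keep them upright and set them down rather than letting them drop.

Things in the scene. Friction and masses are not known exactly. Their poses are not given: they have to be found in the camera images.
- pepper_mill: short dark wooden pepper mill with a steel collar and a small steel nut on its domed crown: loose, upright; round, 48 mm across at the foot, 42 mm across from 40 to 62 mm above the foot (the place to grip), 105 mm high; 0.16 kg. Origin: centre of its underside, z up along its axis.
- spice_jar: glass spice jar with a green screw cap: loose, upright; straight, round, 45 mm across, 106 mm high; cap from 85 mm up; grip the glass about 65 mm above its foot; 0.11 kg. Origin: centre of its underside, z up along its axis.
- salt_shaker: small glass salt shaker with a grey domed top: loose, upright; round, 44 mm across at the foot, about 37 mm across where it is best gripped 58 mm above the foot, 90 mm high; 0.10 kg. Origin: centre of its underside, z up along its axis.
- spice_tin: plain pale-grey steel tin with a flat slip lid: loose, upright; straight, round, 46 mm across, lid 48 mm across from 64 mm up, 84 mm high; grip it about 52 mm above its foot; 0.14 kg. Origin: centre of its underside, z up along its axis.
- pepper_mill_cup: the white plastic cup (open square insert, 65 x 65 mm, 30 mm high, walls 2 mm, floor 2 mm) of the old tray in which the pepper mill stands at the start, with a few mm of play; all four cups are alike and stay where they are. Origin: centre of its underside; axes parallel to the tray's.
- spice_jar_cup: the white plastic cup (open square insert, 65 x 65 mm, 30 mm high, walls 2 mm, floor 2 mm) of the old tray in which the spice jar stands at the start, with a few mm of play; all four cups are alike and stay where they are. Origin: centre of its underside; axes parallel to the tray's.
- salt_shaker_cup: the white plastic cup (open square insert, 65 x 65 mm, 30 mm high, walls 2 mm, floor 2 mm) of the old tray in which the salt shaker stands at the start, with a few mm of play; all four cups are alike and stay where they are. Origin: centre of its underside; axes parallel to the tray's.
- spice_tin_cup: the white plastic cup (open square insert, 65 x 65 mm, 30 mm high, walls 2 mm, floor 2 mm) of the old tray in which the spice tin stands at the start, with a few mm of play; all four cups are alike and stay where they are. Origin: centre of its underside; axes parallel to the tray's.
- tray: old organiser, fixed: low dark wooden tray, 76 (x) by 288 mm (y), 20 mm high, with the four white cups in a row at y = +102, +34, -34, -102 mm, their order different each time; left or right of the rack. Things stand 10 mm above the worktop. Origin: centre of its underside; +y end is the left end seen from the robot (within 0.15 rad of world y).
- rack: new rack, fixed, empty: light wood, 80 (x) by 288 mm (y), end cheeks 56 mm high. Deck, top 42 mm above the worktop, with four round 64 mm holes at x = 0, y = +102, +34, -34, -102 mm; any thing fits any hole and stands on the base board, 13 mm above the worktop. Origin: centre of its underside at z = 0; +y end is the left end seen from the robot (within 0.15 rad of world y).
Things that resemble listed ones, but are neither listed nor needed, are in the scene too. Leave any blue look-alike of the spice_tin alone.

How it is judged (in metres and radians):
At the end, for the whole second after the job is handed in: Each thing stands in the rack hole of the same number from the left as its cup has in the tray (within 20 mm of the hole's centre in x and y, as any thing in the hole does), its foot on the base board (under 18 mm above the worktop), upright within 0.1 rad, released and at rest (((y of pepper_mill_cup in the frame of tray between 0.082 and 0.122 m and y of pepper_mill in the frame of rack between 0.082 and 0.122 m) or (y of pepper_mill_cup in the frame of tray between 0.014 and 0.054 m and y of pepper_mill in the frame of rack between 0.014 and 0.054 m) or (y of pepper_mill_cup in the frame of tray between -0.054 and -0.014 m and y of pepper_mill in the frame of rack between -0.054 and -0.014 m) or (y of pepper_mill_cup in the frame of tray between -0.122 and -0.082 m and y of pepper_mill in the frame of rack between -0.122 and -0.082 m)) and x of pepper_mill in the frame of rack between -0.02 and 0.02 m and z of each of pepper_mill, spice_jar, salt_shaker, spice_tin in the frame of rack below 0.018 m and angle between each of pepper_mill, spice_jar, salt_shaker, spice_tin's own z axis and vertical below 0.1 rad and linear speed of each of pepper_mill, spice_jar, salt_shaker, spice_tin below 0.02 m/s and ((y of spice_jar_cup in the frame of tray between 0.082 and 0.122 m and y of spice_jar in the frame of rack between 0.082 and 0.122 m) or (y of spice_jar_cup in the frame of tray between 0.014 and 0.054 m and y of spice_jar in the frame of rack between 0.014 and 0.054 m) or (y of spice_jar_cup in the frame of tray between -0.054 and -0.014 m and y of spice_jar in the frame of rack between -0.054 and -0.014 m) or (y of spice_jar_cup in the frame of tray between -0.122 and -0.082 m and y of spice_jar in the frame of rack between -0.122 and -0.082 m)) and x of spice_jar in the frame of rack between -0.02 and 0.02 m and ((y of salt_shaker_cup in the frame of tray between 0.082 and 0.122 m and y of salt_shaker in the frame of rack between 0.082 and 0.122 m) or (y of salt_shaker_cup in the frame of tray between 0.014 and 0.054 m and y of salt_shaker in the frame of rack between 0.014 and 0.054 m) or (y of salt_shaker_cup in the frame of tray between -0.054 and -0.014 m and y of salt_shaker in the frame of rack between -0.054 and -0.014 m) or (y of salt_shaker_cup in the frame of tray between -0.122 and -0.082 m and y of salt_shaker in the frame of rack between -0.122 and -0.082 m)) and x of salt_shaker in the frame of rack between -0.02 and 0.02 m and ((y of spice_tin_cup in the frame of tray between 0.082 and 0.122 m and y of spice_tin in the frame of rack between 0.082 and 0.122 m) or (y of spice_tin_cup in the frame of tray between 0.014 and 0.054 m and y of spice_tin in the frame of rack between 0.014 and 0.054 m) or (y of spice_tin_cup in the frame of tray between -0.054 and -0.014 m and y of spice_tin in the frame of rack between -0.054 and -0.014 m) or (y of spice_tin_cup in the frame of tray between -0.122 and -0.082 m and y of spice_tin in the frame of rack between -0.122 and -0.082 m)) and x of spice_tin in the frame of rack between -0.02 and 0.02 m); the robot touches nothing.
It fails at once if one of the four things is tipped by more than about 35 degrees (angle between any of pepper_mill, spice_jar, salt_shaker, spice_tin's own z axis and vertical above 0.6 rad).
It fails at once if one of the four things is let fall (faster than 0.9 m/s out of the fingers: a drop of over 4 cm) ((linear speed of pepper_mill above 0.9 m/s and contact force between pepper_mill and the fingers below 0.01 N) or (linear speed of spice_jar above 0.9 m/s and contact force between spice_jar and the fingers below 0.01 N) or (linear speed of salt_shaker above 0.9 m/s and contact force between salt_shaker and the fingers below 0.01 N) or (linear speed of spice_tin above 0.9 m/s and contact force between spice_tin and the fingers below 0.01 N)).
It also fails if it takes over 109 s, if anything falls off the work surface, if the arm or the gripper's body presses on something with over 40 N, if the wrist force passes 120 N, or if a joint passes its speed limit or range.

## Robot

A 6-joint arm with a two-finger parallel gripper is mounted at the origin on a cart in front of the work surface, level with it; the furniture and walls round the work are solid. World frame = base frame: x ahead of the robot, y to its left, z up, the work surface at z = 0. Lengths are in mm, angles in degrees, forces in N, time in s.
With the tool pointing down it reaches from about 325 to 925 mm from the base axis. Payload 3.1 kg.
Tool frame: the origin (TCP) lies at the very end of the fingers, on their centre line; the grasp point (between the pads) lies grasp_offset behind it (grasp_offset is the distance from the TCP to the grasp point, in mm); z points along the fingers, y is the line along which they close (so a half turn about z gives the same grasp; the last joint's range is limited). The gripper opens to 85 mm and grips with 20 to 120 N. Pads are 22 mm wide; open, the fingers measure 114 mm over their backs; the gripper's body (76 mm by 85 mm) begins 54 mm behind the grasp point. The pads swing forward as they close: fully open they stand 13 mm farther back than shut.
Start: joints at [-81.486, 12.427, 92.441, -0, 75.132, -6.429], TCP at [161.179, -603.871, 208.2] pointing down, gripper open.
Joint ranges: [-157.48, 157.48], [-44.54, 120.13], [17.64, 146.25], [-64.5, 244.5], [7.68, 150.69], [-147.95, 147.95]. Speed limits (degrees/s): [159.86, 159.86, 180, 180, 180, 180].

## Interface

Orientations are given as [roll, pitch, yaw] about the fixed x, y, z axes, in that order (R = Rz(yaw) Ry(pitch) Rx(roll)).
In Python, from station import * gives the robot as it stands. Calls block until the motion is done:
- goto(position, orientation): joint-space move of the TCP to a pose.
- move_l(position, attitude=None, speed=150): straight line of the TCP; attitude=None keeps the orientation; speed is the mean speed in mm/s.
- move_j(angles): joint-space move.
- grip(opening, squeeze=None): finger opening in mm; squeeze is the grip in N (None keeps the last); returns when the fingers have stopped.
- wait(seconds).
- solve_ik(position, orientation): joint angles nearest the present ones, or None.
- get_obs(): the state.
- get_image(name): name is "scene" or "top" or "wrist"; returns the picture (384x512x3 uint8, red, green, blue); there is no depth.
- get_calibration(name): a dict with "fx", "fy", "cx", "cy" (pixels), "R" (3x3) and "t" (3): a world point X has camera coordinates R X + t; the wrist camera has in their place "mount" (4x4, takes a point from camera to tool coordinates, whose origin is the TCP and whose axes are the flange's). Camera axes: x right, y down, z forward; pixel columns grow to the right and rows downward; lengths in mm; the calibration is good to about 2 mm. A picture is of the moment at which its call begins: read the wrist's pose just before it. get_calibration takes no time and is no camera call.
A pose or a line that the arm cannot do raises Unreachable and nothing moves.
- sign_off(): hands the job in; it is judged then, once.
Trained networks look in the newest picture that a camera, given by its name, has taken for a name from the list of things; names that differ only in an ending like _2 or _b are one class to them, and where a whole thing is asked for, a point or a joint stands for the part that bears it (a point fixed in the world has none). Each returns a list of dicts, best first, with "score" (0 to 1); they miss things now and then, are a little off and sometimes report something else, mostly with a low value. They report only what shows in the picture. A call takes as long as a camera call. They do not tell look-alikes from the thing itself.
- spot_in(name, camera): "extent" ([centre column, centre row, width, height] in pixels, round what is visible of it).
- regions_of(name, camera): "region" (384x512 bool, what is visible of it) and "extent" ([centre column, centre row, width, height] in pixels, round what is visible of it).
The state is a dict: "t": time; "joint_pos": joint angles; "qvel": joint speeds; "effort": joint torques, N m; "tcp_pos": TCP position; "ee_rot": TCP orientation; "wrist_force": force on the tool from outside, world axes, zero at the start; "moment": the same for the moment, N m; "grip_width": finger opening in mm; "grip_force": force on a finger pad.
Only numpy, scipy, OpenCV 4.12 (cv2) and the standard library are available. Lean on these libraries where they do the work, as an engineer would, in place of code of your own. Each camera call takes 0.05 s, during which the arm holds its last target. There are 200 camera calls.

## Working session

There is one attempt and no reset: what is moved stays moved. The work goes in short steps, each a Python script; the robot and the scene stay as the last script left them, time stands still between calls to the robot, and variables do not carry over. Pictures are saved under pics/ and viewed, at most 14 in all, crops included, and the job is handed in when it is done.

```bash
mkdir -p pics; ls; python3 - <<'E'
from station import *
import cv2, numpy as np
o=get_obs(); print(o)
a=get_image("scene"); b=get_image("top")
for n in("scene","top"):
    c=get_calibration(n); print(n,c)
cv2.imwrite("pics/top.png",cv2.resize(b[:,:,::-1],(800,600)))
cv2.imwrite("pics/scene.png",cv2.resize(a[:,:,::-1],(800,600)))
for n in ["pepper_mill","spice_jar","salt_shaker","spice_tin","tray","rack","spice_tin_cup"]:
  for cam in("top","scene"):
    print(n,cam,[(round(d["score"],2),np.round(d["extent"]).astype(int).tolist()) for d in spot_in(n,cam)])
print(get_calibration("wrist")); 
try: print(grasp_offset)
except Exception as e: print(e)
E
```

```text
pics
{'t': 0.0, 'joint_pos': array([-8.14864529e+01,  1.24780747e+01,  9.25300641e+01, -5.22118079e-04,
        7.51331788e+01, -6.42911683e+00]), 'qvel': array([-0.03375126, -0.07785995,  0.07502607,  0.01749672, -0.0073489 ,
       -0.01348634]), 'effort': array([-5.55964543e-04, -3.96845841e+01, -3.03852725e+01, -2.92141331e-04,
        9.89886787e-03, -1.28905816e-05]), 'tcp_pos': array([ 161.03785012, -602.97406851,  206.83965385]), 'ee_rot': array([-1.79859515e+02, -1.53227419e-02,  1.49427797e+01]), 'wrist_force': array([0.08289376, 0.31567877, 0.80194679]), 'moment': array([-0.01620017,  0.03413805,  0.01978231]), 'grip_force': 0.0, 'grip_width': 85.5548297721593}
scene {'fx': 408.27946934995754, 'fy': 408.27946934995754, 'cx': 255.057046310587, 'cy': 193.29894397972006, 'R': array([[ 0.70980606, -0.70439405, -0.00209197],
       [-0.2855762 , -0.28505295, -0.91498145],
       [ 0.64391117,  0.6500568 , -0.40349048]]), 't': array([-423.48433158,  172.8562807 , 1026.1094787 ])}
top {'fx': 422.30162174179196, 'fy': 422.30162174179196, 'cx': 254.88152818265863, 'cy': 186.9024329
[... 808 characters left out ...]
0, 20, 21])]
tray scene [(0.69, [232, 204, 68, 30])]
rack top [(0.61, [346, 175, 111, 41])]
rack scene [(0.77, [320, 228, 108, 59])]
spice_tin_cup top [(0.64, [236, 180, 29, 22])]
spice_tin_cup scene [(0.58, [231, 200, 16, 14])]
{'fx': 327.9174799892041, 'fy': 327.9174799892041, 'cx': 261.4440038202543, 'cy': 194.27392438335804, 'mount': array([[-1.40755298e-05, -9.48933028e-01, -3.15477587e-01,
         8.27942974e+01],
       [ 9.99999982e-01,  4.56959370e-05, -1.82066542e-04,
         9.17343032e-01],
       [ 1.87184999e-04, -3.15477584e-01,  9.48933011e-01,
        -1.65034700e+02],
       [ 0.00000000e+00,  0.00000000e+00,  0.00000000e+00,
         1.00000000e+00]])}
18.700000000000003
```

View pics/top.png

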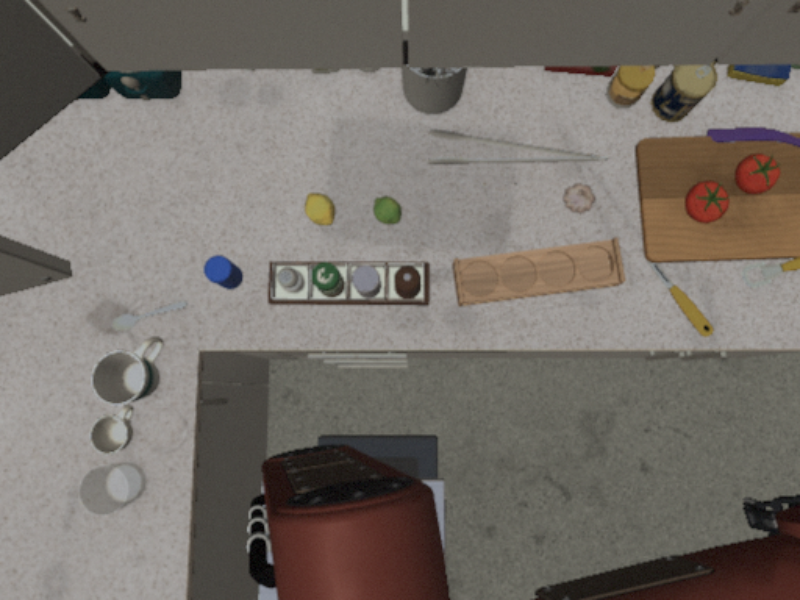

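View pics/scene.png

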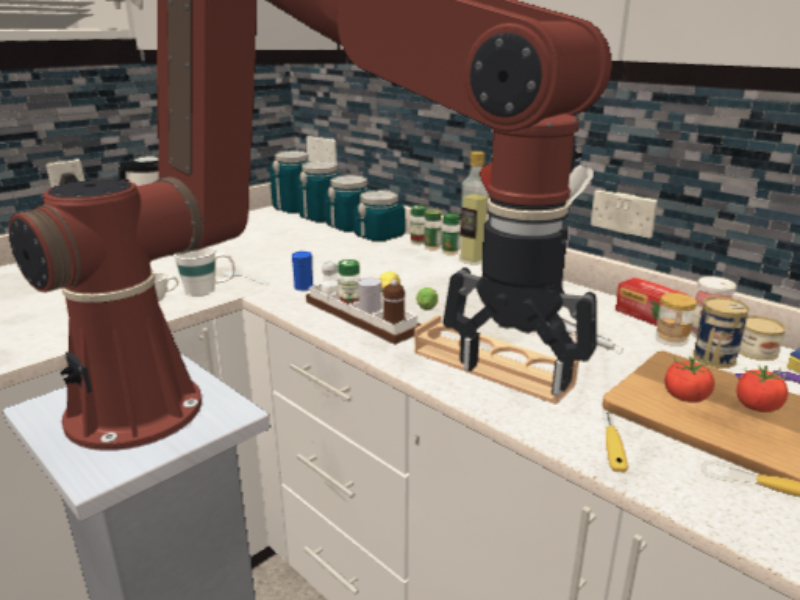

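The tray order from the left is salt shaker, spice jar, tin, pepper mill, at columns 290, 327, 365 and 407 and row ~280 of the top view. The rack lies to its right, columns 455–620. The blue look-alike is at (222,270). Next I'll look closer with the wrist camera.

```bash
cat > h.py <<'E'
from station import *
import cv2, numpy as np
from scipy.spatial.transform import Rotation as Ro
def cam(name,obs=None):
    c=get_calibration(name)
    if name!="wrist": return c,np.array(c["R"]),np.array(c["t"])
    T=np.eye(4); T[:3,:3]=Ro.from_euler("xyz",obs["ee_rot"],degrees=True).as_matrix(); T[:3,3]=obs["tcp_pos"]
    W=np.linalg.inv(T@c["mount"]); return c,W[:3,:3],W[:3,3]
def px2w(C,u,v,z):
    c,R,t=C; d=R.T@[(u-c["cx"])/c["fx"],(v-c["cy"])/c["fy"],1]; o=-R.T@t
    return (o+d*(z-o[2])/d[2])[:2]
def w2px(C,X):
    c,R,t=C; p=R@np.array(X,float)+t; return np.array([c["fx"]*p[0]/p[2]+c["cx"],c["fy"]*p[1]/p[2]+c["cy"]])
E
python3 - <<'E'
from h import *
C=cam("top")
t=px2w(C,223,183,20); r=px2w(C,346,175,42); print("tray",t,"rack",r)
for n,p in (("tray",t),("rack",r)):
    goto([p[0]-0,p[1]-20,290],[180,0,90]); wait(.3)
    o=get_obs(); im=get_image("wrist"); np.savez(f"{n}.npz",im=im,tcp_pos=o["tcp_pos"],ee_rot=o["ee_rot"])
    print(o["t"],o["tcp_pos"],o["ee_rot"],o["joint_pos"].round(1))
    cv2.imwrite(f"pics/w_{n}.png",im[:,:,::-1])
    for k in ["pepper_mill","spice_jar","salt_shaker","spice_tin","tray","rack","spice_tin_cup"]:
        print(k,[(round(d["score"],2),np.round(d["extent"],1).tolist()) for d in spot_in(k,"wrist")])
E
```

```text
tray [487.53309915   8.40245935] rack [ 504.80660102 -329.38252955]
3.5167 [487.53823083 -11.96414099 289.89405671] [-1.79987542e+02 -1.17177097e-03  8.99585344e+01] [ -9.7  -8.1 104.9  -0.   83.2  -9.6]
pepper_mill [(0.8, [263.6, 221.4, 30.9, 55.1]), (0.3, [266.4, 107.1, 55.6, 55.0])]
spice_jar [(0.93, [263.5, 114.6, 43.6, 50.2]), (0.38, [263.2, 219.7, 37.8, 54.2])]
salt_shaker [(0.8, [267.6, 52.2, 35.1, 39.2])]
spice_tin [(0.72, [262.7, 168.2, 43.0, 51.7]), (0.51, [267.2, 312.0, 63.8, 112.4])]
tray [(0.77, [270.6, 121.2, 60.5, 230.7]), (0.66, [265.1, 168.9, 42.5, 52.1])]
rack [(0.81, [267.7, 313.4, 66.0, 113.3])]
spice_tin_cup [(0.92, [269.4, 161.0, 54.2, 54.8])]
5.4917 [ 505.24094159 -348.43080238  290.29971335] [1.79978517e+02 9.21604332e-03 9.00862322e+01] [-41.1   8.   88.8   0.   83.2 -41.2]
pepper_mill []
spice_jar []
salt_shaker []
spice_tin []
tray []
rack [(0.64, [259.9, 124.2, 87.9, 245.6])]
spice_tin_cup []
```

View pics/w_tray.png

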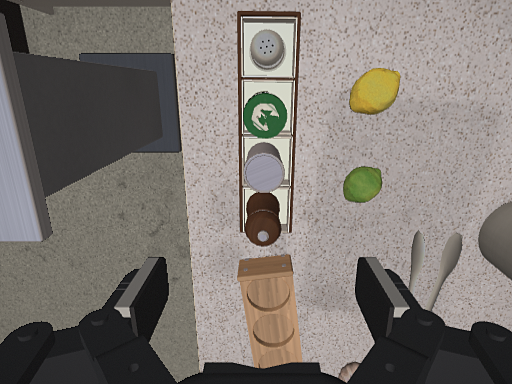

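View pics/w_rack.png

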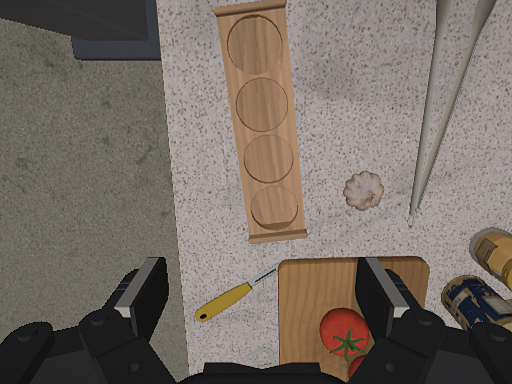

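The tray view shows the shaker top at (267,47), the jar cap at (265,115), the tin lid at (264,172) and the mill nut at (263,236). The rack holes are at about (254,45), (262,105), (268,159) and (274,207).

```bash
cat > m.py <<'E'
from h import *
T=np.load("tray.npz"); Rk=np.load("rack.npz")
CT=cam("wrist",T); CR=cam("wrist",Rk)
tops={"salt_shaker":(267,47,98),"spice_jar":(265,115,116),"spice_tin":(264,172,94),"pepper_mill":(263,236,115)}
things={k:px2w(CT,*v) for k,v in tops.items()}
H=np.array([px2w(CR,u,v,42) for u,v in [(254.5,44.5),(262,105),(268.5,159),(274.5,207.5)]])
ys=np.array([102,34,-34,-102.])
def fit(P):
    c=P.mean(0); d=(ys@P)/np.linalg.norm(ys@P); return c,d,np.array([c+y*d for y in ys])
E
python3 - <<'E'
from m import *
print({k:v.round(1) for k,v in things.items()})
c,d,F=fit(H); print(H.round(1)); print(F.round(1), np.degrees(np.arctan2(-d[0],d[1])), np.linalg.norm(np.diff(H,axis=0),axis=1))
P=np.array(list(things.values())); print("tray",fit(P)[0],np.linalg.norm(np.diff(P,axis=0),axis=1))
print("tray corners",[px2w(CT,u,v,20).round(1) for u,v in((238,12),(300,12))])
# overlay check: project model on rack image
im=Rk["im"][:,:,::-1].copy(); n=np.array([d[1],-d[0]])
def circ(img,C,p,r,z,col):
    q=[w2px(C,[p[0]+r*np.cos(a),p[1]+r*np.sin(a),z]) for a in np.linspace(0,2*np.pi,40)]
    cv2.polylines(img,[np.round(q).astype(np.int32)],True,col,1)
for f in F: circ(im,CR,f,32,42,(0,0,255))
for s in(144,-144):
    q=[w2px(CR,[*(c+s*d+e*n),56]) for e in(-40,40)]; cv2.line(im,*[tuple(map(int,np.round(x))) for x in q],(255,0,0),1)
i2=T["im"][:,:,::-1].copy()
for (k,p),r,z in zip(things.items(),(22,22.5,23,24),(10,116,94,10)): circ(i2,CT,p,r,z,(0,0,255)); circ(i2,CT,p,r,10,(255,0,255))
cv2.imwrite("pics/ov.png",cv2.resize(np.hstack([i2[:260,200:330],im[:260,190:330]]),None,fx=2.3,fy=2.3))
E
```

```text
{'salt_shaker': array([495. , 104.9]), 'spice_jar': array([493. ,  40.3]), 'spice_tin': array([492.3, -24.7]), 'pepper_mill': array([491.1, -94.5])}
[[ 499.1 -223.2]
 [ 507.8 -290.6]
 [ 516.3 -357.5]
 [ 524.9 -424. ]]
[[ 499.  -222.7]
 [ 507.7 -290.1]
 [ 516.4 -357.6]
 [ 525.1 -425. ]] 7.334371060390814 [67.97484236 67.44828542 66.99471814]
tray [492.86243974   6.52271111] [64.71491018 64.92027543 69.81270686]
tray corners [array([461.9, 150.7]), array([535. , 150.7])]
```

View pics/ov.png

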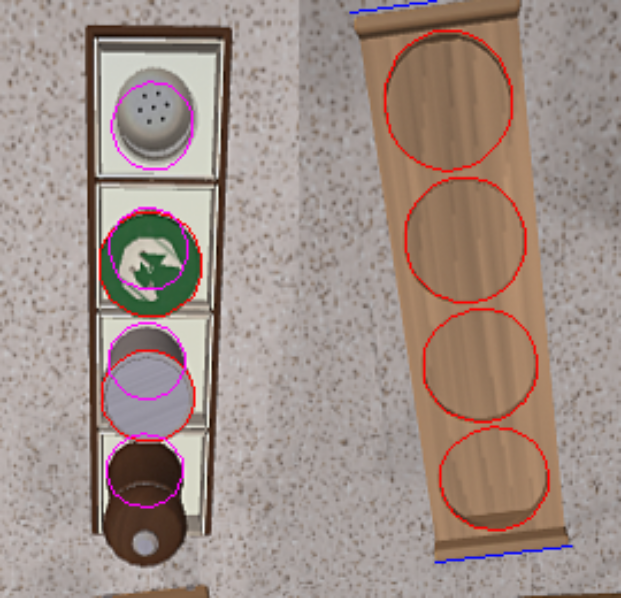

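The overlay matches all four holes and the objects. I'll move the jar first, then check.

```bash
cat >> m.py <<'E'
c,d,F=fit(H); YR=90+np.degrees(np.arctan2(-d[0],d[1]))
things["salt_shaker"]=np.array([495,106.5])
hole={"salt_shaker":F[0],"spice_jar":F[1],"spice_tin":F[2],"pepper_mill":F[3]}
gh={"salt_shaker":56,"spice_jar":62,"spice_tin":53,"pepper_mill":49}
DOWN=lambda y:[180,0,y]
def st(s):
    o=get_obs(); print(s,round(o["t"],1),o["tcp_pos"].round(1),"w",round(o["grip_width"],1),"f",round(float(np.max(o["grip_force"])),1),"F",o["wrist_force"].round(1))
def pick(k):
    p=things[k]; z=10+gh[k]-18.7; up=z+125
    if get_obs()["tcp_pos"][2]<up-5: move_l([*get_obs()["tcp_pos"][:2],up],speed=250)
    grip(85); move_l([*p,up],DOWN(90),speed=350); wait(.2)
    move_l([*p,z],speed=150); st("down"); grip(25,40); st("grip")
    move_l([*p,up],speed=150); wait(.2); st("lift")
def place(k):
    p=hole[k]; z=13+gh[k]-18.7+1; up=z+120
    move_l([*p,up],DOWN(YR),speed=220); wait(.4); st("over")
    move_l([*p,z+25],speed=150); move_l([*p,z],speed=50); wait(.2); st("down")
def release():
    p=get_obs()["tcp_pos"]; grip(85); wait(.2); move_l([p[0],p[1],p[2]+125],speed=200); st("released")
def shot(n):
    o=get_obs(); im=get_image("wrist"); cv2.imwrite(f"pics/{n}.png",im[:,:,::-1]); return im,cam("wrist",o)
E
python3 - <<'E'
from m import *
pick("spice_jar"); place("spice_jar"); shot("jar_down"); release(); shot("jar_rel")
E
```

```text
down 8.6 [494.   40.2  54.2] w 85.3 f 0.0 F [-0.4  0.2  0.4]
grip 9.1 [493.3  40.2  54.4] w 44.5 f 40.1 F [-2.1  0.6  5.9]
lift 10.2 [492.1  40.3 176.9] w 44.3 f 40.7 F [ 0.2  1.  -1. ]
over 12.3 [ 507.8 -289.9  177.4] w 44.2 f 40.6 F [-0.7  0.2 -1.3]
down 13.9 [ 507.5 -290.1   57.2] w 44.5 f 40.2 F [-2.   0.   1.1]
released 15.4 [ 506.8 -289.5  181. ] w 84.9 f 0.0 F [-0.7 -0.1 -0.1]
```

View pics/jar_rel.png

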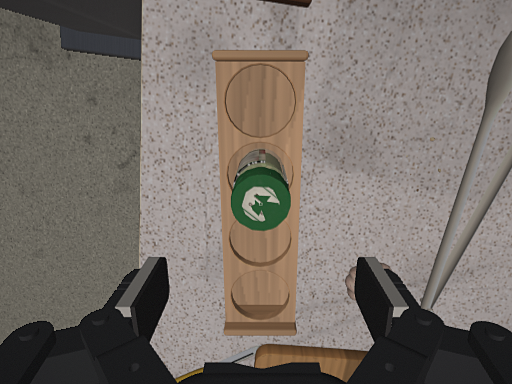

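The jar stands upright in hole 2 (cap at 260,199). Next come the tin and the mill.

```bash
python3 - <<'E'
from m import *
for k in("spice_tin","pepper_mill"):
    pick(k); place(k); release(); shot(k+"_rel")
p=things["salt_shaker"]
move_l([p[0],p[1]-80,190],DOWN(90),speed=350); wait(.3)
im,C=shot("shaker"); np.save("sh.npy",im)
i=im[:,:,::-1].copy()
for r,z in((22,10),(18.5,68),(18,92)):
    q=[w2px(C,[p[0]+r*np.cos(a),p[1]+r*np.sin(a),z]) for a in np.linspace(0,6.28,40)]
    cv2.polylines(i,[np.round(q).astype(np.int32)],True,(0,0,255),1)
a=cv2.imread("pics/pepper_mill_rel.png")
cv2.imwrite("pics/chk.png",cv2.resize(np.hstack([a[:,150:400],i[:,150:400]]),(780,600)))
E
```

```text
down 17.8 [493.2 -25.2  45.1] w 85.0 f 0.0 F [ 0.5 -0.   0.3]
grip 18.2 [492.9 -25.   45.5] w 46.8 f 40.6 F [-2.3  0.1  6.1]
lift 19.4 [491.3 -24.7 167.9] w 46.8 f 41.2 F [ 0.2 -0.6 -1.5]
over 21.5 [ 516.4 -357.6  168.4] w 46.5 f 41.2 F [ 0.1 -0.9 -1. ]
down 23.1 [ 516.1 -358.    48.7] w 46.8 f 41.7 F [-3.2  0.5  4.3]
released 24.6 [ 515.4 -357.3  172.3] w 84.9 f 0.0 F [-0.7 -0.3  1.1]
down 26.9 [492.  -95.1  41.1] w 84.9 f 0.0 F [ 0.8 -0.   0.6]
grip 27.4 [491.4 -95.   41.3] w 43.0 f 40.2 F [-1.6  0.6  5. ]
lift 28.6 [490.2 -94.4 163.9] w 42.9 f 41.3 F [-0.5  0.7 -1.3]
over 30.6 [ 525.1 -425.   164.4] w 43.2 f 41.3 F [ 0.2  0.  -1.4]
down 32.3 [ 524.7 -425.3   44.5] w 43.1 f 41.8 F [-2.8  1.1  3.3]
released 33.7 [ 524.  -424.6  168.1] w 85.3 f 0.0 F [-0.3  0.1 -1.3]
```

View pics/chk.png

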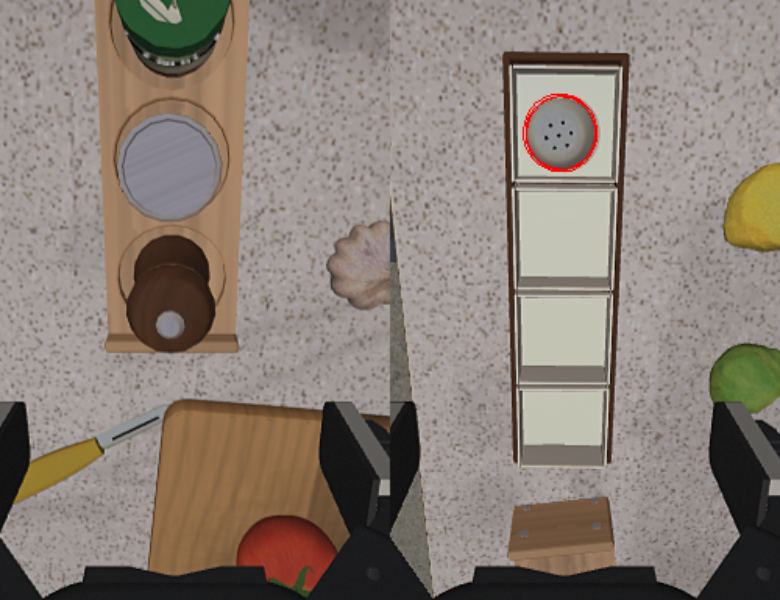

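The tin and mill stand in holes 3 and 4. The overlay confirms the shaker position (560,132), so it goes next.

```bash
python3 - <<'E'
from m import *
k="salt_shaker"
pick(k); place(k); release()
move_l([F.mean(0)[0]-20,F.mean(0)[1]-60,290],DOWN(YR),speed=250); wait(.5)
shot("final"); st("end")
move_l([F.mean(0)[0]-20,-20,290],DOWN(90),speed=300); wait(.3)
shot("final2")
E
python3 -c "
import cv2,numpy as np
a=cv2.imread('pics/final.png');b=cv2.imread('pics/final2.png')
cv2.imwrite('pics/fin.png',cv2.resize(np.hstack([a[:,130:380],b[:,130:380]]),(780,600)))"
```

```text
down 37.4 [496.1 106.5  48.2] w 84.9 f 0.0 F [-0.7 -0.4  0.1]
grip 37.9 [495.4 106.6  48. ] w 32.1 f 39.5 F [-1.4 -0.6  5. ]
lift 39.1 [494.1 106.4 170.9] w 32.0 f 39.7 F [ 0.3 -0.5 -1.2]
over 41.1 [ 499.1 -222.4  171.3] w 31.9 f 39.7 F [-0.6 -0.3 -1.1]
down 42.8 [ 498.7 -222.6   51.2] w 31.6 f 40.0 F [-1.7 -0.6  1.7]
released 44.3 [ 497.8 -222.1  175. ] w 84.5 f 0.0 F [-0.   1.4 -0.6]
end 45.8 [ 492.1 -383.7  290.1] w 84.8 f 0.0 F [-0.3  0.8 -0.2]
```

View pics/fin.png

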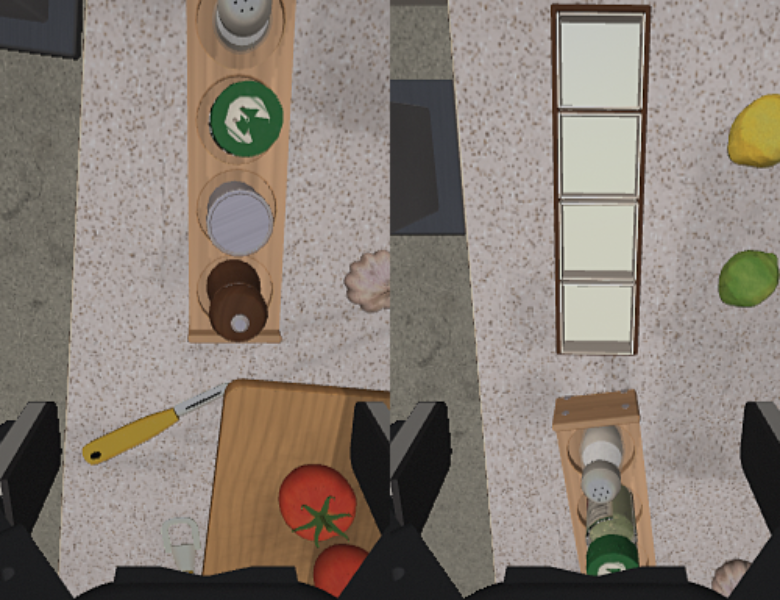

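All four stand upright in their holes in the right order: shaker, jar, tin and mill. The tray is empty and the arm is clear.

```bash
python3 -c "
from station import *
wait(.5); print(sign_off())"
```

```text
the job is handed in; nothing more can be done
None
```

The salt shaker, spice jar, steel tin and pepper mill now stand upright in the rack in their tray order from left to right, and I handed the job in at roughly 48 s of the 109 s limit; sign-off returned no verdict, so this rests on my last camera check.

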